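# Bring the tall ring stack under the curing lamp

### The job

With a fingertip, push the spokes of the wooden turntable round until the tallest stack of rings stands nearest to the lamp post, in line with it and the axle, and leave it there. Then push the lamp's arm round until the lamp is centred over that stack, and take the hand away. The rings on the turntable are freshly coated, so do not touch or lift any of them, and leave everything else on the bench where it is.

Things in the scene. Friction and masses are not known exactly. Their poses are not given: they have to be found in the camera images.
- fixture: fixed steel foot of the turntable with a flat bar (40 mm wide, 8 mm thick) lying on the bench from the axle to the lamp post; origin on the bench under the axle; its x axis points from the axle along the bar to the lamp post, z up
- turntable: plywood disc, 230 mm across, 20 mm thick, turning without stops about its own z axis (up); origin at the centre of its underside, 35 mm above the bench. On its top are four ring seats 75 mm from the axle, on its +x, +y, -x and -y axes; midway between them four spokes stick out from its rim. A steady drag (0.12 N m, about 0.8 N at the spokes) keeps it where it is left
- spoke (a point): middle of one spoke, 150 mm from the axle, on the disc's own +x+y diagonal; the other three follow at 90 degree steps. Each is a round level wooden bar 18 mm thick, from the rim (115 mm from the axle) to a ball end (190 mm), its centreline 45 mm above the bench; free below except where it passes over the flat bar
- station (a point): point on the level of the disc's top, 75 mm from the axle straight towards the lamp post: where the centre of a stack is when it stands nearest to the lamp post
- lamp_post (a point): axis of the upright lamp post (22 mm thick), 235 mm from the axle, at the height of the lamp's arm, 150 mm above the bench
- lamp (a joint): swing of the lamp's arm about the post, rad: 0 is straight over the bar with the lamp's centre over the station; grows counter-clockwise seen from above as the lamp swings away from there. Range -0.6 to 1.9, starts between 1.0 and 1.6; drag 0.08 N m, stays where it is left. The arm is an aluminium bar 14 mm wide and 18 mm high (141 to 159 mm above the bench)
- lamp_head (a point): centre of the round curing lamp, 76 mm across, at the arm's end, 160 mm from the post; 150 mm above the bench, underside at 136 mm, top at 174 mm
- tall_stack: the tallest stack, 54 mm high: three glued wooden rings, each 72 mm outside, 44 mm bore, 18 mm high; loose on its seat (4 mm play), coating wet, not to be touched; origin at the centre of its underside
- pair_a: 36 mm high stack of two glued wooden rings, each 72 mm outside, 44 mm bore, 18 mm high; loose on its seat (4 mm play), coating wet, not to be touched; origin at the centre of its underside
- pair_b: another 36 mm high stack of two glued wooden rings, each 72 mm outside, 44 mm bore, 18 mm high; loose on its seat (4 mm play), coating wet, not to be touched; origin at the centre of its underside
- single: one ring, 18 mm high, of the same kind, on the fourth seat; wet as well; origin at the centre of its underside
- varnish_pot: small amber jar of varnish, 48 mm across, 55 mm high, near the lamp post; a bystander, stands on the bench; origin at the centre of its underside
- finial_light: light turned finial, 52 mm foot, 68 mm high, near the lamp post; a bystander, stands on the bench; origin at the centre of its underside
- finial_dark: dark turned finial, 52 mm foot, 68 mm high; a bystander, stands on the bench; origin at the centre of its underside
- spare_rings: stack of four rings on the bench, 72 mm across, 72 mm high; a bystander, stands on the bench; origin at the centre of its underside
- glue_tin: blue glue tin, 100 mm across, 110 mm high; a bystander, stands on the bench; origin at the centre of its underside
- glue_brush: brush lying on the bench, a bystander
- mallet: hammer with a wooden handle lying on the bench, a bystander
Mind the look-alikes: they are no part of the job. Leave any red look-alike of the single alone.

How it is judged:
By the outcome, as a careful person would: the job done as asked, in the order asked, and still so for the second after the job is handed in, with the robot touching nothing.
It also fails if it takes over 72 s, if anything falls off the work surface, if the arm or the gripper's body presses on something with over 40 N, if the wrist force passes 120 N, or if a joint passes its speed limit or range.

### The arm

A 6-joint arm with a two-finger parallel gripper is mounted at the origin on the work surface. World frame = base frame: x ahead of the robot, y to its left, z up, the work surface at z = 0. Lengths are in m, angles in rad, forces in N, time in s.
With the tool pointing down it reaches from about 0.35 to 0.775 m from the base axis. Payload 5.5 kg.
Tool frame: the origin (TCP) lies between the finger pads; the fingertips stand 8 mm ahead of it and the grasp point (between the pads) lies 11 mm behind it; z points along the fingers, y is the line along which they close (so a half turn about z gives the same grasp; the last joint's range is limited). The gripper opens to 85 mm and grips with 20 to 120 N. Pads are 22 mm wide; open, the fingers measure 114 mm over their backs; the gripper's body (76 mm by 85 mm) begins 54 mm behind the grasp point. The pads swing forward as they close: fully open they stand 13 mm farther back than shut.
Start: joints at [1.174, 0.313, 0.046, 1.304, 0, 1.431], TCP at [0.146, 0.556, 0.239] pointing down, gripper open.
Joint ranges: [-2.76, 2.76], [-0.86, 1.69], [-1.03, 1.26], [-2.2, 2.34], [-1.47, 1.5], [-3.14, 3.14]. Speed limits (rad/s): [2.57, 2.57, 3.14, 3.14, 3.14, 3.14].

### API

Orientations are given as a unit quaternion [w, x, y, z].
In Python, from workcell import env gives the robot as it stands.
- The arm moves only by the tool move_arm, never from a script. Its argument "moves" is one flat list of numbers, 5 for each row, row after row: the shift along the world's x, y, z in m, then the turn about the world's z in rad, then the finger opening in m, from 0 to 0.0854. A call has 1 to 12 rows; each row is the pose to reach, as a shift and turn from the pose commanded when the call began; what a row does not reach only later rows make up. A row lasts 1/12 s, in which the tool goes at most 41.7 mm and 7.16 degrees, less where a joint would pass 70% of its speed; a pose out of reach is approached as far as the arm can. A call with a gripper value outside its range is refused whole. The fingers move at their own pace and stop on an object; "newtons" is the grip in N (left out, the last holds). Time passes only in rows, so rows that repeat a pose let the fingers close. It gives the time, the measured TCP pose, the force, the opening and the grip force at its end, in the units of the state.
- env.get_state(): the state, without advancing time (a new reading comes with each control period).
- env.read_camera(name): name is "scene" or "side" or "wrist"; returns a dict with "pixels" (420x560x3 uint8, red, green, blue), "camera_matrix" (3x3 intrinsics, pixels), "rvec" (rotation vector, rad) and "tvec" (3), from world to camera coordinates, as OpenCV has them. Camera axes: x right, y down, z forward; pixel columns grow to the right and rows downward; lengths in m; the calibration is good to about 2 mm. A picture is of the moment at which its call begins. There is no depth.
- env.hand_in(): hands the job in; it is judged then, once.
The state is a dict: "clock": time; "joint_pos": joint angles; "qvel": joint speeds; "tau": joint torques, N m; "tcp_pos": TCP position; "orientation": TCP orientation; "wrist_force": force on the tool from outside, world axes, zero at the start; "ft_torque": the same for the moment, N m; "finger_gap": finger opening in m; "grip_force": force on a finger pad.
Only numpy, scipy, OpenCV 4.12 (cv2) and the standard library are available. Lean on these libraries where they do the work, as an engineer would, in place of code of your own. Each camera call takes 0.05 s, during which the arm holds its last target. There are 200 camera calls.

## Working session

There is one attempt and no reset: what is moved stays moved. The work goes in short steps, Python scripts to look and compute and a tool call to move; the robot and the scene stay as the last step left them, time stands still between calls to the robot, and variables do not carry over. Pictures are saved under pics/ and viewed, at most 10 in all, crops included, and the job is handed in when it is done.

Besides the shell and the picture viewer there is one more tool, called after "Call:" as name(argument=value, ...) on one line, values as JSON. move_arm: Moves the arm, as the interface text tells. Its arguments: {"type":"object","properties":{"moves":{"type":"array"},"newtons":{"type":"number"}},"required":["moves"]}

```bash
mkdir -p pics
cat > h.py <<'E'
import numpy as np, cv2
from workcell import env
def cam(n,save=None):
    c=env.read_camera(n)
    if save: cv2.imwrite('pics/'+save,c['pixels'][:,:,::-1])
    return c
def ray(c,u,v,z):
    K=np.array(c['camera_matrix']);R,_=cv2.Rodrigues(np.array(c['rvec'],float));t=np.array(c['tvec'],float).ravel()
    C=-R.T@t; d=R.T@np.linalg.inv(K)@[u,v,1]
    return C+d*(z-C[2])/d[2]
def proj(c,P):
    return cv2.projectPoints(np.array(P,float).reshape(-1,3),np.array(c['rvec'],float),np.array(c['tvec'],float),np.array(c['camera_matrix']),None)[0].reshape(-1,2)
E
python3 - <<'E'
from h import *
import pickle
cs={n:cam(n,n+'0.png') for n in('scene','side')}
pickle.dump(cs,open('c0.pkl','wb'))
s=env.get_state();print(s['clock'],s['tcp_pos'],s['orientation'])
E
```

```text
0.1 [0.14587381 0.5557302  0.23849874] [-2.29641933e-04  1.28068532e-01  9.91764977e-01 -7.92791979e-04]
```

View pics/scene0.png

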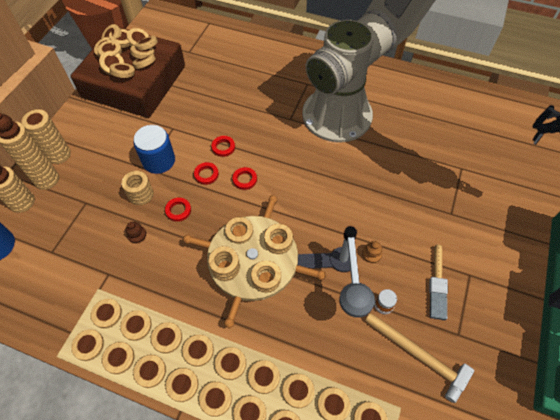

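View pics/side0.png

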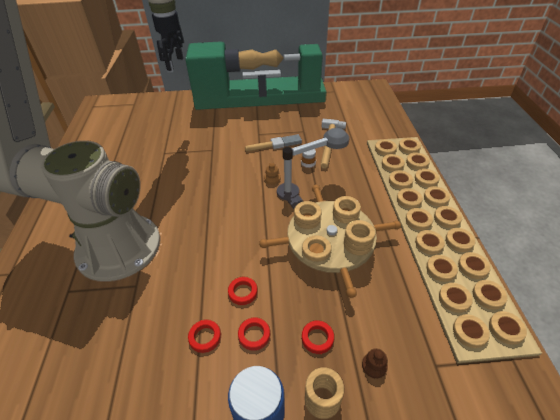

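The scene view shows the axle at about (252,254), lamp post (350,233) and lamp head (357,299). The side view has the axle at (332,231), the post at (288,155) and the lamp at (337,137). I'll enlarge both.

Run:
```python
from h import *
import pickle
cs=pickle.load(open('c0.pkl','rb'))
a=cs['scene']['pixels'][190:340,175:410,::-1]; b=cs['side']['pixels'][115:300,240:420,::-1]
cv2.imwrite('pics/sz.png',cv2.resize(a,None,fx=3.4,fy=3.4,interpolation=cv2.INTER_CUBIC))
cv2.imwrite('pics/sd.png',cv2.resize(b,None,fx=3.2,fy=3.2,interpolation=cv2.INTER_CUBIC))
for z in(.055,.065):print(z,ray(cs['scene'],252,254,z),ray(cs['side'],332,231,z))
print('post',ray(cs['scene'],350,233,.16),ray(cs['side'],288,154,.16))
print('lamp',ray(cs['scene'],357,299,.155),ray(cs['side'],337,137,.155))
```

```text
0.055 [ 0.56966824 -0.0523331   0.055     ] [ 0.57225541 -0.05125349  0.055     ]
0.065 [ 0.57379964 -0.05002002  0.065     ] [ 0.56990245 -0.05969476  0.065     ]
post [0.48172005 0.16518788 0.16      ] [0.47771224 0.14698405 0.16      ]
lamp [0.62895015 0.22527741 0.155     ] [0.62769215 0.21800836 0.155     ]
```

View pics/sz.png

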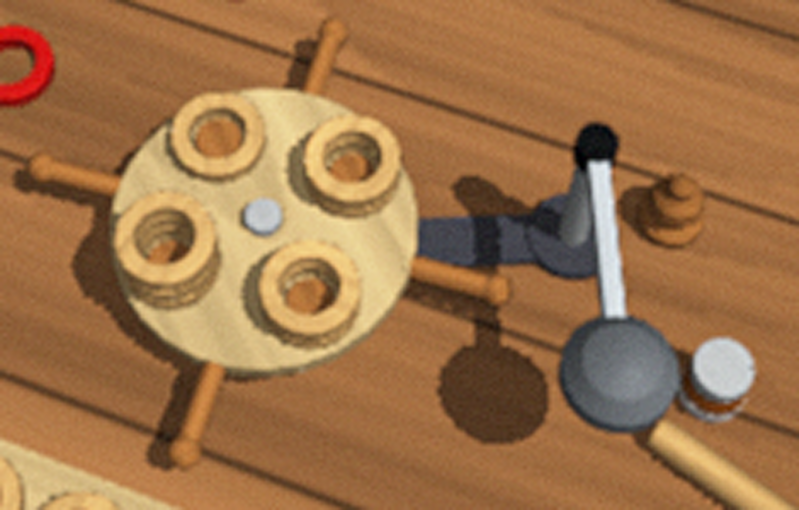

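View pics/sd.png

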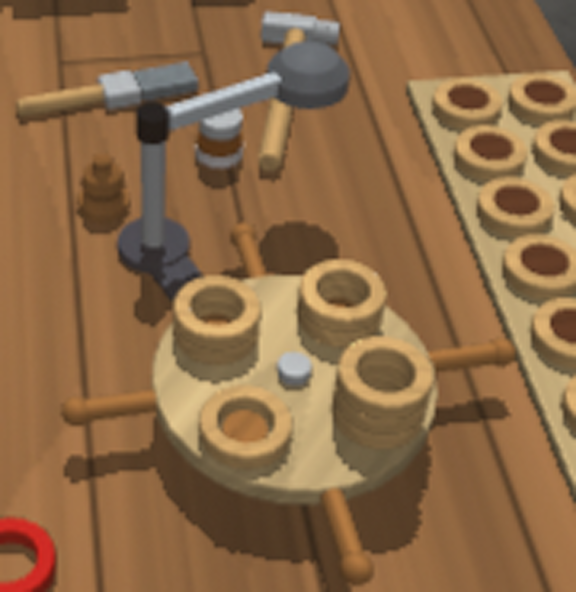

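The tall stack is on the side away from the post, so the turntable needs about a half turn. Now I'll fit one model to all the points in both views.

```bash
cat > fit.py <<'E'
from h import *
import pickle
from scipy.optimize import least_squares
cs=pickle.load(open('c0.pkl','rb'))
S=lambda L:np.array(L)/3.4+[175,190]
D=lambda L:np.array(L)/3.2+[240,115]
# balls CCW order starting with the one nearest tall-> ; rings: tall,pair,single.. angle order
sb=S([(38,166),(185,452),(497,288),(334,32)]); db=D([(357,567),(507,351),(240,235),(76,411)])
sr=S([(167,235),(309,288),(351,158),(217,135)]); dr=D([(385,376),(342,293),(217,310),(245,428)])
sp,dp=S([(596,142)]),D([(152,122)]); sl,dl=S([(620,370)]),D([(309,74)])
hz=[.109,.091,.091,.073]
u=lambda a:np.array([np.cos(a),np.sin(a)])
def pts(p):
    x,y,phi,th,q,rb,zp,zl=p; c=np.array([x,y])
    B=[np.r_[c+rb*u(th-np.pi/4+k*np.pi/2),.045] for k in range(4)]
    R=[np.r_[c+.075*u(th+k*np.pi/2),hz[k]] for k in range(4)]
    P=c+.235*u(phi); L=P+.16*u(phi+np.pi+q)
    return B+R+[np.r_[P,zp],np.r_[L,zl]]
def res(p):
    X=pts(p); return np.r_[(proj(cs['scene'],X)-np.r_[sb,sr,sp,sl]),(proj(cs['side'],X)-np.r_[db,dr,dp,dl])].ravel()
r=least_squares(res,[.572,-.052,1.97,4.6,1.4,.19,.165,.155],loss='soft_l1')
if __name__=='__main__':
    print(dict(zip('x y phi th q rb zp zl'.split(),r.x.round(4))));print(np.array(pts(r.x)).round(3));print(r.fun.reshape(-1,2).round(1).tolist())
    print(np.degrees((r.x[2]-r.x[3]+np.pi)%(2*np.pi)-np.pi))
    sc=cs['scene'];g=lambda u,v,z:ray(sc,u,v,z).round(3)
    print('pot',g(*S((722,362)),.055),'finial',g(*S((685,188)),.068),'mallet end',g(*S((665,435)),.015),'lightfin',g(375,245,.06),'dark',g(136,230,.04))
E
python3 fit.py
```

```text
{'x': np.float64(0.5717), 'y': np.float64(-0.0512), 'phi': np.float64(1.9836), 'th': np.float64(5.5792), 'q': np.float64(1.5511), 'rb': np.float64(0.1793), 'zp': np.float64(0.1526), 'zl': np.float64(0.1466)}
[[ 0.586 -0.23   0.045]
 [ 0.75  -0.037  0.045]
 [ 0.557  0.128  0.045]
 [ 0.393 -0.066  0.045]
 [ 0.629 -0.1    0.109]
 [ 0.62   0.006  0.091]
 [ 0.514 -0.003  0.091]
 [ 0.523 -0.108  0.073]
 [ 0.477  0.164  0.153]
 [ 0.625  0.225  0.147]]
[[0.6, 0.1], [-0.5, 0.2], [-0.3, 0.1], [-0.7, -0.4], [-1.2, -0.1], [-0.3, -1.2], [-0.2, -0.9], [-0.4, -1.2], [-0.6, 1.0], [-0.4, -0.0], [0.2, 0.4], [-1.4, -0.4], [0.6, -0.8], [-0.4, -0.3], [0.4, -2.7], [0.4, -2.3], [-0.0, -2.4], [0.3, -3.4], [-0.2, -0.7], [-1.1, -0.1]]
153.9879045197442
pot [0.557 0.295 0.055] finial [0.441 0.235 0.068] mallet end [0.608 0.274 0.015] lightfin [0.437 0.231 0.06 ] dark [ 0.608 -0.37   0.04 ]
```

The model fits both views to about 1 px. The turntable needs +154° (counter-clockwise). I'll push the spoke at bearing 185° round the robot's near side to 339°, which keeps clear of the lamp. First I shut the fingers and go over the start point.

Call:
move_arm(moves=[0.017,-0.036,0,0,0,0.034,-0.072,0,0,0,0.051,-0.108,0,0,0,0.068,-0.144,0,0,0,0.085,-0.18,0,0,0,0.102,-0.216,0,0,0,0.119,-0.252,0,0,0,0.136,-0.288,0,0,0,0.153,-0.324,0,0,0,0.17,-0.36,0,0,0,0.187,-0.396,0,0,0,0.204,-0.432,0,0,0])

```text
clock: 1.1
tcp_pos: [0.3501, 0.1223, 0.2393]
orientation: [0.0, 0.128, 0.992, 0.0]
wrist_force: [1.6, 1.1, 0.5]
finger_gap: -0.0002
grip_force: 0.0
```

Run:
```python
from fit import *
x,y,phi,th=r.x[:4]; c=np.array([x,y])
for b in list(range(170,326,6))+[329.6]:
    print(b,(c+.155*u(np.radians(b))).round(3))
s=env.get_state();print(s['clock'],s['tcp_pos'],s['joint_pos'],s['finger_gap'],s['wrist_force'])
```

```text
170 [ 0.419 -0.024]
176 [ 0.417 -0.04 ]
182 [ 0.417 -0.057]
188 [ 0.418 -0.073]
194 [ 0.421 -0.089]
200 [ 0.426 -0.104]
206 [ 0.432 -0.119]
212 [ 0.44  -0.133]
218 [ 0.45  -0.147]
224 [ 0.46  -0.159]
230 [ 0.472 -0.17 ]
236 [ 0.485 -0.18 ]
242 [ 0.499 -0.188]
248 [ 0.514 -0.195]
254 [ 0.529 -0.2  ]
260 [ 0.545 -0.204]
266 [ 0.561 -0.206]
272 [ 0.577 -0.206]
278 [ 0.593 -0.205]
284 [ 0.609 -0.202]
290 [ 0.625 -0.197]
296 [ 0.64  -0.191]
302 [ 0.654 -0.183]
308 [ 0.667 -0.173]
314 [ 0.679 -0.163]
320 [ 0.69  -0.151]
329.6 [ 0.705 -0.13 ]
1.1 [0.35010735 0.12232626 0.23926855] [ 1.18552526e-01 -8.46366816e-02 -4.09163350e-01  1.24604696e+00
  2.00821257e-04  3.75187277e-01] -0.00015935379736890568 [1.56352773 1.06845977 0.48513166]
```

Call:
move_arm(moves=[0.017,-0.036,0,0,0,0.034,-0.072,0,0,0,0.051,-0.108,0,0,0,0.069,-0.147,0,0,0,0.069,-0.147,-0.035,0,0,0.069,-0.147,-0.07,0,0,0.069,-0.147,-0.105,0,0,0.069,-0.147,-0.14,0,0,0.069,-0.147,-0.17,0,0,0.069,-0.147,-0.19,0,0,0.069,-0.147,-0.2,0,0,0.069,-0.147,-0.2,0,0])

```text
clock: 2.1
tcp_pos: [0.4164, -0.0222, 0.0367]
orientation: [-0.003, 0.128, 0.992, 0.0]
wrist_force: [0.0, -1.4, -0.0]
finger_gap: 0.0001
grip_force: 0.0
```

Call:
move_arm(moves=[-0.001,-0.009,0,0,0,-0.002,-0.017,0,0,0,-0.002,-0.025,0,0,0,-0.002,-0.033,0,0,0,-0.0015,-0.044,0,0,0,0,-0.0545,0,0,0,0.002,-0.0655,0,0,0,0.005,-0.0755,0,0,0,0.009,-0.086,0,0,0,0.013,-0.0955,0,0,0,0.0185,-0.105,0,0,0,0.024,-0.1145,0,0,0])

```text
clock: 3.1
tcp_pos: [0.4435, -0.1383, 0.0392]
orientation: [-0.0, 0.128, 0.992, 0.0]
wrist_force: [-0.7, 1.3, -0.5]
finger_gap: -0.0001
grip_force: 0.4
```

Run:
```python
from fit import *
cam('scene','p1.png'); c=r.x[:2]
for b0 in(214,262,302):
    print(b0,[ (c+.155*u(np.radians(b))-(c+.155*u(np.radians(b0)))).round(4).tolist() for b in range(b0+4,b0+49,4)])
```

```text
214 [[0.0064, -0.0088], [0.0133, -0.017], [0.0208, -0.0248], [0.0289, -0.0321], [0.0374, -0.0387], [0.0464, -0.0448], [0.0557, -0.0502], [0.0655, -0.0549], [0.0755, -0.059], [0.0858, -0.0623], [0.0963, -0.0649], [0.1069, -0.0668]]
262 [[0.0108, -0.0011], [0.0216, -0.0015], [0.0324, -0.0011], [0.0431, -0.0], [0.0538, 0.0019], [0.0643, 0.0045], [0.0746, 0.0078], [0.0846, 0.0119], [0.0943, 0.0166], [0.1037, 0.022], [0.1127, 0.0281], [0.1212, 0.0348]]
302 [[0.009, 0.006], [0.0175, 0.0127], [0.0255, 0.0199], [0.033, 0.0277], [0.04, 0.036], [0.0464, 0.0448], [0.0521, 0.0539], [0.0572, 0.0635], [0.0616, 0.0734], [0.0653, 0.0835], [0.0683, 0.0939], [0.0705, 0.1045]]
```

View pics/p1.png

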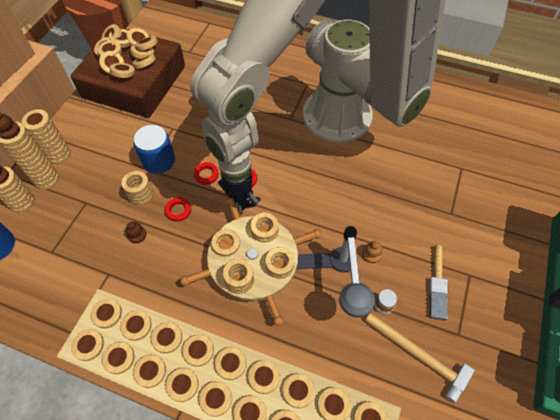

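The turntable has turned about 40° counter-clockwise. The tall stack is now at about (238,272), the pushed spoke is next to the gripper at about (235,213), and nothing else has moved. I'll keep pushing along the arc.

Call:
move_arm(moves=[0.0064,-0.0088,0,0,0,0.0133,-0.017,0,0,0,0.0208,-0.0248,0,0,0,0.0289,-0.0321,0,0,0,0.0374,-0.0387,0,0,0,0.0464,-0.0448,0,0,0,0.0557,-0.0502,0,0,0,0.0655,-0.0549,0,0,0,0.0755,-0.059,0,0,0,0.0858,-0.0623,0,0,0,0.0963,-0.0649,0,0,0,0.1069,-0.0668,0,0,0])

```text
clock: 4.15
tcp_pos: [0.5508, -0.2047, 0.0391]
orientation: [-0.0, 0.128, 0.992, -0.0]
wrist_force: [-1.0, 0.2, 0.5]
finger_gap: 0.0003
grip_force: 0.5
```

Call:
move_arm(moves=[0.0108,-0.0011,0,0,0,0.0216,-0.0015,0,0,0,0.0324,-0.0011,0,0,0,0.0431,0,0,0,0,0.0538,0.0019,0,0,0,0.0643,0.0045,0,0,0,0.0746,0.0078,0,0,0,0.0846,0.0119,0,0,0,0.0943,0.0166,0,0,0,0.1037,0.022,0,0,0,0.1083,0.025,0,0,0,0.1127,0.0281,0,0,0])

```text
clock: 5.15
tcp_pos: [0.6633, -0.1757, 0.0391]
orientation: [-0.0, 0.128, 0.992, -0.0]
wrist_force: [-1.5, -0.4, -0.6]
finger_gap: -0.0002
grip_force: 0.4
```

Call:
move_arm(moves=[0.0064,0.005,0,0,0,0.0125,0.0103,0,0,0,0.0185,0.0158,0,0,0,0.024,0.0217,0,0,0,0.0275,0.0258,0,0,0,0.0293,0.0279,0,0,0,0.031,0.03,0,0,0,0.031,0.03,0,0,0])

```text
clock: 5.82
tcp_pos: [0.6941, -0.1455, 0.0394]
orientation: [0.0, 0.128, 0.992, 0.0]
wrist_force: [-0.8, 0.1, 0.2]
finger_gap: -0.0001
grip_force: 0.0
```

Run:
```python
from h import *
import pickle
cs={n:cam(n) for n in('scene','side')}
pickle.dump(cs,open('c1.pkl','wb'))
a=cs['scene']['pixels'][190:340,170:370,::-1]; b=cs['side']['pixels'][160:310,240:440,::-1]
z=lambda a:cv2.resize(a,None,fx=4,fy=4,interpolation=cv2.INTER_CUBIC)
cv2.imwrite('pics/sz1.png',z(a));cv2.imwrite('pics/sd1.png',z(b))
```

```text
(no output)
```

View pics/sz1.png

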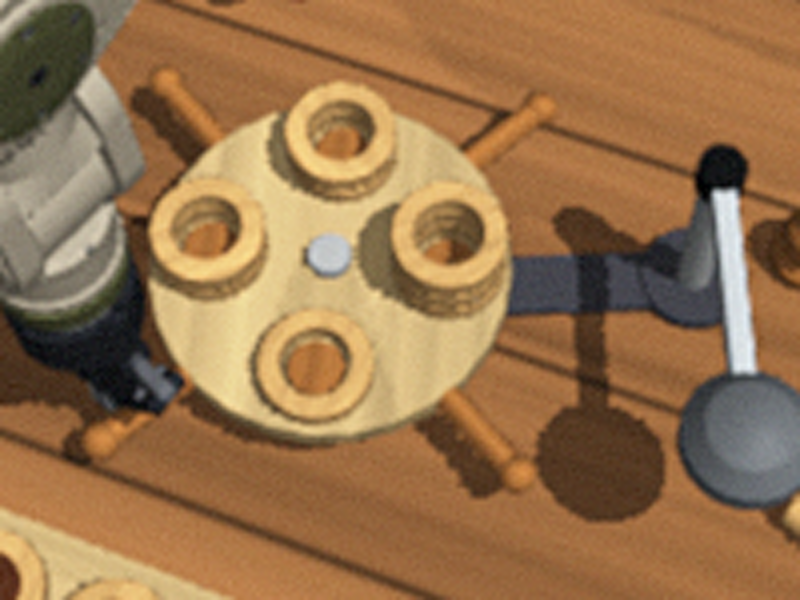

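View pics/sd1.png

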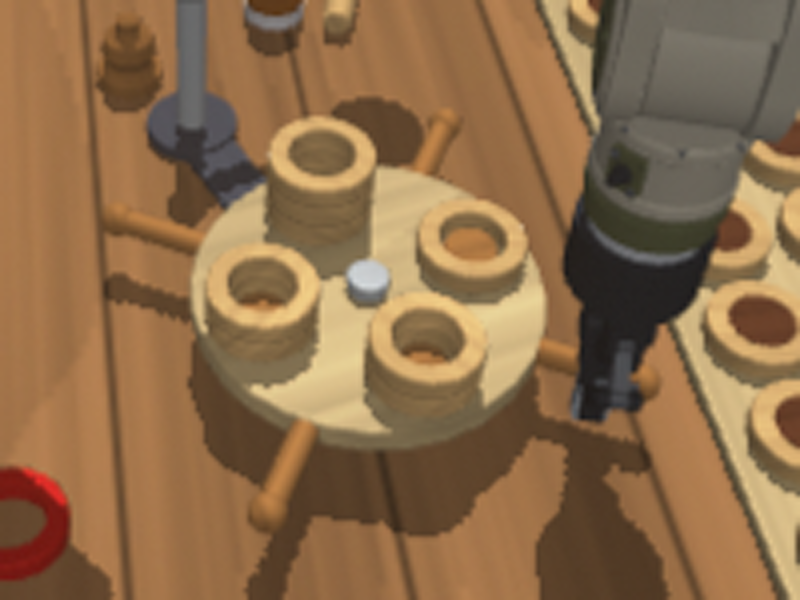

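The balls on the spokes show in both zooms. Scene: (519,472), (541,107), (163,80), (101,440). Side: (445,124), (119,218), (267,510), (646,379). The tall stack is just short of the bar line. Next I fit the remaining angle.

```bash
cat > ang.py <<'E'
from fit import *
def solve(cc,s,d,ks,kd):
    q=r.x.copy()
    def f(v):
        q[:2]=v[1:3];q[3]=v[0];X=np.array(pts(q))
        return np.r_[proj(cc['scene'],X[ks])-s,proj(cc['side'],X[kd])-d].ravel()
    o=least_squares(f,[1.85,*r.x[:2]]);return o
E
python3 - <<'E'
from ang import *
cc=pickle.load(open('c1.pkl','rb'))
s=np.array([(519,472),(541,107),(163,80),(101,440)])/4+[170,190]; d=np.array([(445,124),(119,218),(267,510),(646,379)])/4+[240,160]
o=solve(cc,s,d,[0,1,2,3],[0,1,2,3]);print(o.x,o.fun.round(1));print(np.degrees(r.x[2]-o.x[0]))
# refine bar bearing: post base / bar midline check
for P in [(.2,),(.235,)]:
    X=np.r_[r.x[:2]+P[0]*u(r.x[2]),.008]; print(proj(cc['scene'],X)*4-np.array([170,190])*4,proj(cc['side'],X)*4-np.array([240,160])*4)
E
```

```text
[ 1.8565434   0.57161917 -0.0507392 ] [-0.4  0.5 -0.4 -0.   0.1  0.4 -0.5  0.4 -0.3 -0.9 -0.7 -0.6  0.   0.4
 -0.8  0.2]
7.2781704422262905
[[637.41124972 276.16388508]] [[212.47992316 148.85772839]]
[[690.64104923 273.78909476]] [[189.68036377 121.12732203]]
```

Run:
```python
from fit import *
c1=pickle.load(open('c1.pkl','rb'))
for n in('scene','side'):
  c=c1[n]; im=c['pixels'].astype(int); m=(im[...,2]>=im[...,0]).astype(np.uint8)
  # project rasters in bar frame: rows along bar, lateral offset
  for rr in (.13,.14,.15,.16,.17,.18,.19):
    L=np.arange(-.04,.0401,.001); a=r.x[2]
    X=np.array([np.r_[r.x[:2]+rr*u(a)+l*u(a+np.pi/2),.008] for l in L])
    p=proj(c,X).astype(np.float32); d=(im[...,0]-im[...,2]).astype(np.float32)
    v=cv2.remap(d,p[:,0].reshape(1,-1),p[:,1].reshape(1,-1),cv2.INTER_LINEAR)[0]
    i=np.where(v<15)[0]; print(n,rr,(L[i[0]],L[i[-1]],len(i)) if len(i) else None)
```

```text
scene 0.13 (np.float64(-0.019999999999999983), np.float64(0.01800000000000005), 39)
scene 0.14 (np.float64(-0.019999999999999983), np.float64(0.01700000000000005), 38)
scene 0.15 (np.float64(-0.020999999999999984), np.float64(0.01800000000000005), 40)
scene 0.16 (np.float64(-0.021999999999999985), np.float64(0.01800000000000005), 41)
scene 0.17 (np.float64(-0.021999999999999985), np.float64(0.01800000000000005), 41)
scene 0.18 (np.float64(-0.020999999999999984), np.float64(0.01800000000000005), 40)
scene 0.19 (np.float64(-0.020999999999999984), np.float64(0.01800000000000005), 40)
side 0.13 None
side 0.14 None
side 0.15 (np.float64(0.00600000000000004), np.float64(0.023000000000000055), 18)
side 0.16 (np.float64(-0.01699999999999998), np.float64(0.022000000000000054), 40)
side 0.17 (np.float64(-0.014999999999999979), np.float64(0.022000000000000054), 38)
side 0.18 (np.float64(-0.01599999999999998), np.float64(0.022000000000000054), 39)
side 0.19 (np.float64(-0.01699999999999998), np.float64(0.022000000000000054), 40)
```

Call:
move_arm(moves=[0.0033,0.0042,0,0,0,0.0063,0.0087,0,0,0,0.008,0.011,0,0,0,0.0093,0.0133,0,0,0,0.0103,0.0149,0,0,0,0.0113,0.0165,0,0,0,0.0113,0.0165,0,0,0,0.0113,0.0165,0,0,0])

```text
clock: 6.58
tcp_pos: [0.7052, -0.1293, 0.0394]
orientation: [0.0, 0.128, 0.992, 0.0]
wrist_force: [-0.1, 0.3, -0.2]
finger_gap: -0.0
grip_force: 0.0
```

Run:
```python
from h import *
import pickle
cs={n:cam(n) for n in('scene','side')}
pickle.dump(cs,open('c2.pkl','wb'))
a=cs['scene']['pixels'][190:340,185:315,::-1]; b=cs['side']['pixels'][170:320,260:395,::-1]
z=lambda a:cv2.resize(a,None,fx=3,fy=4,interpolation=cv2.INTER_CUBIC)
cv2.imwrite('pics/both2.png',np.hstack([z(a),z(b)]))
```

```text
(no output)
```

View pics/both2.png

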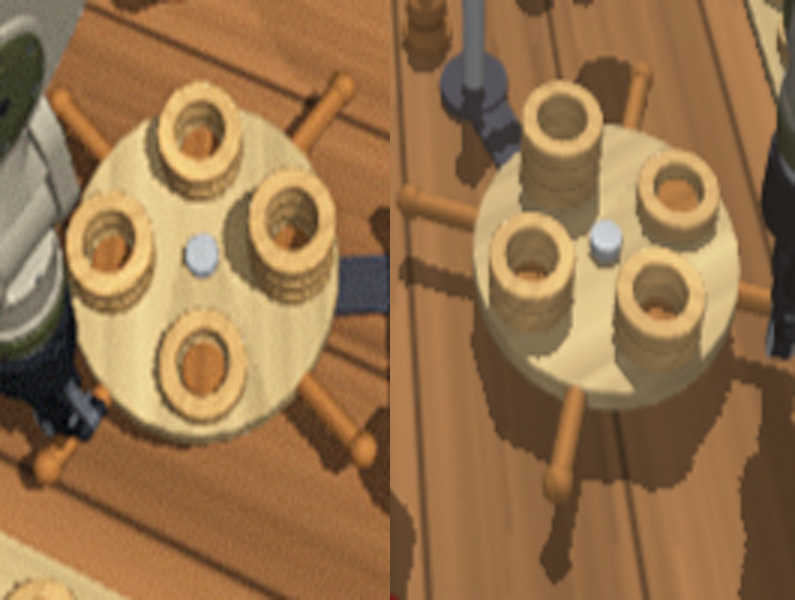

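The tall stack is now towards the post. Ball positions in this composite: left half (363,446), (343,87), (63,101), (49,467); right half (641,74), (409,200), (556,482).

Run:
```python
from ang import *
cc=pickle.load(open('c2.pkl','rb'))
s=np.array([(363,446),(343,87),(63,101),(49,467)])/[3,4]+[185,190]; d=np.array([(251,74),(19,200),(166,482)])/[3,4]+[260,170]
o=solve(cc,s,d,[0,1,2,3],[0,1,2]);print(o.x,o.fun.round(1));print(np.degrees(r.x[2]-o.x[0]))
P=r.x[:2]+.235*u(r.x[2])
print(P)
a0=r.x[2]+np.pi
for q in np.r_[1.55+.7,np.arange(1.9,0.2,-.08),.27,.26,.25,.24,.22]: print(round(q,3),(P+.1*u(a0+q)).round(4))
```

```text
[ 1.9784248   0.57077027 -0.04987461] [ 0.2  0.7  0.1 -0.3 -1.  -0.1 -0.4 -0.2 -0.4 -0.3 -0.5 -0.7  0.1 -0.1]
0.294880576930664
[0.47738845 0.1640396 ]
2.25 [0.5235 0.2528]
1.9 [0.5511 0.2316]
1.82 [0.5563 0.2255]
1.74 [0.5609 0.219 ]
1.66 [0.5651 0.2122]
1.58 [0.5686 0.205 ]
1.5 [0.5716 0.1976]
1.42 [0.574  0.1899]
1.34 [0.5757 0.1821]
1.26 [0.5769 0.1742]
1.18 [0.5774 0.1662]
1.1 [0.5772 0.1582]
1.02 [0.5764 0.1503]
0.94 [0.575  0.1424]
0.86 [0.573  0.1347]
0.78 [0.5703 0.1271]
0.7 [0.5671 0.1198]
0.62 [0.5633 0.1128]
0.54 [0.5589 0.1061]
0.46 [0.554  0.0998]
0.38 [0.5486 0.0939]
0.3 [0.5428 0.0884]
0.22 [0.5365 0.0834]
0.27 [0.5405 0.0865]
0.26 [0.5397 0.0858]
0.25 [0.5389 0.0852]
0.24 [0.5381 0.0846]
0.22 [0.5365 0.0834]
```

The axle angle error is about 0.3°, which is good. I back off the spoke, raise the hand, and cross to the far side of the lamp's arm, turning the tool -0.9 rad so that a flat face meets the arm.

Call:
move_arm(moves=[-0.01,-0.017,0,0,0,-0.01,-0.017,0.01,0,0,-0.01,-0.017,0.05,0,0,-0.01,-0.017,0.09,0,0,-0.01,-0.017,0.13,0,0,-0.01,-0.017,0.17,0,0,-0.01,-0.017,0.205,0,0,-0.025,0.018,0.205,-0.12,0,-0.04,0.053,0.205,-0.24,0,-0.055,0.088,0.205,-0.36,0,-0.07,0.123,0.205,-0.48,0,-0.085,0.158,0.205,-0.6,0])

```text
clock: 7.68
tcp_pos: [0.6192, 0.0299, 0.2452]
orientation: [0.001, 0.419, 0.908, 0.0]
wrist_force: [0.5, 0.6, -0.2]
finger_gap: -0.0002
grip_force: 0.0
```

Run:
```python
from fit import *
P=r.x[:2]+.235*u(r.x[2]);a0=r.x[2]+np.pi
b=P+.092*u(a0+2.2);print(b)
for q0,qs in((2.2,np.arange(2.12,1.2,-.08)),(1.24,np.arange(1.16,.42,-.08)),(.44,[.42,.4,.38,.36,.34,.32,.3,.28,.26,.25,.24,.236])):
    z=P+.092*u(a0+q0); print(q0,[[round(q,2)]+(P+.092*u(a0+q)-z).round(4).tolist() for q in qs])
s=env.get_state();print(s['clock'],s['tcp_pos'],s['joint_pos'].round(2),s['wrist_force'].round(1))
```

```text
[0.52380362 0.24347279]
2.2 [[np.float64(2.12), 0.0062, -0.004], [np.float64(2.04), 0.0121, -0.0084], [np.float64(1.96), 0.0176, -0.0133], [np.float64(1.88), 0.0226, -0.0186], [np.float64(1.8), 0.0273, -0.0243], [np.float64(1.72), 0.0314, -0.0304], [np.float64(1.64), 0.0351, -0.0368], [np.float64(1.56), 0.0383, -0.0434], [np.float64(1.48), 0.0409, -0.0503], [np.float64(1.4), 0.0429, -0.0574], [np.float64(1.32), 0.0444, -0.0646], [np.float64(1.24), 0.0453, -0.0719]]
1.24 [[np.float64(1.16), 0.0003, -0.0074], [np.float64(1.08), 0.0, -0.0147], [np.float64(1.0), -0.0008, -0.022], [np.float64(0.92), -0.0023, -0.0292], [np.float64(0.84), -0.0043, -0.0363], [np.float64(0.76), -0.0069, -0.0432], [np.float64(0.68), -0.01, -0.0499], [np.float64(0.6), -0.0136, -0.0562], [np.float64(0.52), -0.0178, -0.0623], [np.float64(0.44), -0.0224, -0.0681]]
0.44 [[0.42, -0.0012, -0.0014], [0.4, -0.0025, -0.0027], [0.38, -0.0038, -0.004], [0.36, -0.0051, -0.0053], [0.34, -0.0064, -0.0066], [0.32, -0.0077, -0.0079], [0.3, -0.0091, -0.0091], [0.28, -0.0105, -0.0103], [0.26, -0.012, -0.0114], [0.25, -0.0127, -0.012], [0.24, -0.0134, -0.0126], [0.24, -0.0137, -0.0128]]
7.6833 [0.61921473 0.0298788  0.24523135] [-0.08  0.4   0.19  1.36  0.    0.78] [ 0.5  0.6 -0.2]
```

Call:
move_arm(moves=[-0.016,0.036,0,-0.1,0,-0.032,0.072,0,-0.2,0,-0.048,0.108,0,-0.3,0,-0.064,0.144,0,-0.3,0,-0.08,0.18,0,-0.3,0,-0.096,0.2155,0,-0.3,0,-0.096,0.2155,0,-0.3,0,-0.096,0.2155,-0.03,-0.3,0,-0.096,0.2155,-0.06,-0.3,0,-0.096,0.2155,-0.08,-0.3,0,-0.096,0.2155,-0.0935,-0.3,0,-0.096,0.2155,-0.0935,-0.3,0])

```text
clock: 8.68
tcp_pos: [0.5221, 0.2432, 0.148]
orientation: [-0.002, 0.547, 0.837, -0.002]
wrist_force: [-0.9, 0.8, 0.3]
finger_gap: -0.0003
grip_force: 0.0
```

Call:
move_arm(moves=[0.0062,-0.004,0,0,0,0.0121,-0.0084,0,0,0,0.0176,-0.0133,0,0,0,0.0226,-0.0186,0,0,0,0.0273,-0.0243,0,0,0,0.0314,-0.0304,0,0,0,0.0351,-0.0368,0,0,0,0.0383,-0.0434,0,0,0,0.0409,-0.0503,0,0,0,0.0429,-0.0574,0,0,0,0.0444,-0.0646,0,0,0,0.0453,-0.0719,0,0,0])

```text
clock: 9.68
tcp_pos: [0.5693, 0.1714, 0.1507]
orientation: [-0.0, 0.547, 0.837, 0.0]
wrist_force: [-0.8, 2.1, 0.7]
finger_gap: 0.0
grip_force: 0.7
```

Call:
move_arm(moves=[0.0003,-0.0074,0,0,0,0,-0.0147,0,0,0,-0.0008,-0.022,0,0,0,-0.0023,-0.0292,0,0,0,-0.0043,-0.0363,0,0,0,-0.0069,-0.0432,0,0,0,-0.01,-0.0499,0,0,0,-0.0136,-0.0562,0,0,0,-0.0178,-0.0623,0,0,0,-0.02,-0.0652,0,0,0,-0.0224,-0.0681,0,0,0,-0.0224,-0.0681,0,0,0])

```text
clock: 10.68
tcp_pos: [0.5463, 0.1033, 0.1509]
orientation: [0.0, 0.547, 0.837, -0.0]
wrist_force: [-0.3, -0.2, -0.4]
finger_gap: 0.0001
grip_force: 0.0
```

Run:
```python
from h import *
import pickle
cs={n:cam(n) for n in('scene','side')}
pickle.dump(cs,open('c3.pkl','wb'))
a=cs['scene']['pixels'][190:340,235:385,::-1]; b=cs['side']['pixels'][115:265,260:375,::-1]
z=lambda a:cv2.resize(a,None,fx=3,fy=4,interpolation=cv2.INTER_CUBIC)
cv2.imwrite('pics/both3.png',np.hstack([z(a),z(b)]))
```

```text
(no output)
```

View pics/both3.png

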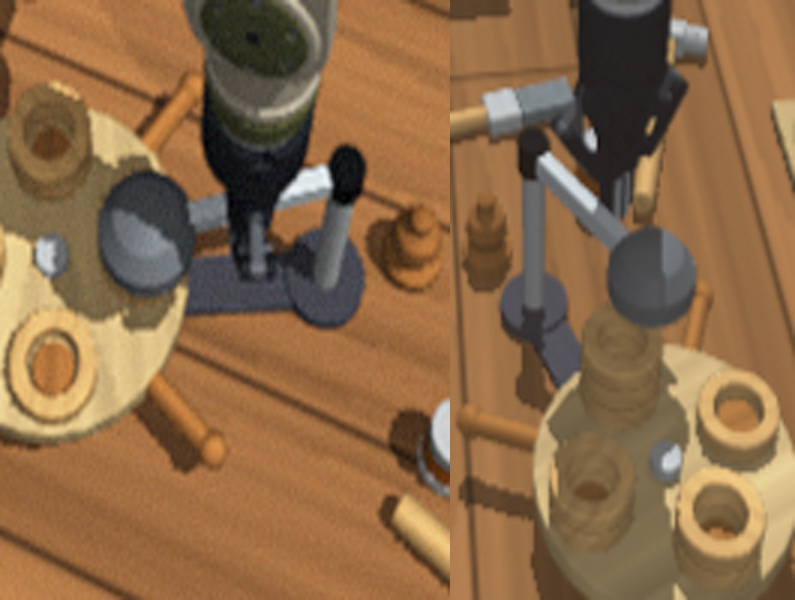

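The lamp is at left (147,232) and right (651,277) in the composite, and the arm is still short of the line. I fit the remaining angle. One picture is left.

Run:
```python
from fit import *
cc=pickle.load(open('c3.pkl','rb'))
s=np.array([147,232])/[3,4]+[235,190]; d=np.array([201,277])/[3,4]+[260,115]
def f(v):
    q=r.x.copy();q[4]=v[0];X=pts(q)[-1:]
    return np.r_[proj(cc['scene'],X)-s,proj(cc['side'],X)-d].ravel()
for t in(.0,.1,.15,.2,.25,.3):print(t,f([t]).round(1))
o=least_squares(f,[.2]);print(o.x,o.fun.round(1))
# free lamp position triangulation
g=least_squares(lambda X:np.r_[proj(cc['scene'],X)-s,proj(cc['side'],X)-d].ravel(),[.55,.03,.147]);print(g.x,g.fun.round(1))
P=r.x[:2]+.235*u(r.x[2]);print((np.arctan2(*(g.x[:2]-P)[::-1])-r.x[2]-np.pi)%(2*np.pi),np.hypot(*(g.x[:2]-P)))
```

```text
0.0 [ -2.2 -11.1  -8.9   3.6]
0.1 [-1.5 -5.  -3.8  1.3]
0.15 [-0.9 -2.  -1.4  0.1]
0.2 [-0.2  1.   0.9 -1.3]
0.25 [ 0.8  4.   3.  -2.7]
0.3 [ 1.9  7.   5.  -4.1]
[0.18000222] [-0.5 -0.2 -0.  -0.7]
[0.56634675 0.03190408 0.14418261] [-0.2  0.2 -0.3 -0.2]
0.1797612974654612 0.15929022106971447
```

Call:
move_arm(moves=[-0.0025,-0.0027,0,0,0,-0.0051,-0.0053,0,0,0,-0.0077,-0.0079,0,0,0,-0.0105,-0.0103,0,0,0,-0.012,-0.0114,0,0,0,-0.0129,-0.0121,0,0,0,-0.0135,-0.0126,0,0,0,-0.0135,-0.0126,0,0,0,0.0065,-0.0036,0,0,0,0.0265,0.0054,0,0,0,0.0265,0.0054,0.035,0,0,0.0265,0.0054,0.07,0,0])

```text
clock: 11.78
tcp_pos: [0.5724, 0.1095, 0.2184]
orientation: [-0.003, 0.546, 0.837, -0.002]
wrist_force: [1.4, -0.2, 1.0]
finger_gap: 0.0001
grip_force: 0.0
```

Call:
move_arm(moves=[0,0,0.035,0,0,0.01,0.035,0.04,0,0,0.02,0.07,0.04,0,0,0.03,0.105,0.04,0,0,0.04,0.14,0.04,0,0,0.05,0.175,0.04,0,0,0.06,0.21,0.04,0,0,0.06,0.24,0.04,0,0,0.06,0.24,0.04,0,0])

```text
clock: 12.53
tcp_pos: [0.6325, 0.355, 0.2587]
orientation: [-0.001, 0.544, 0.839, -0.0]
wrist_force: [-1.7, -0.5, -0.3]
finger_gap: 0.0003
grip_force: 0.0
```

Run:
```python
from h import *
import pickle
cs={n:cam(n) for n in('scene','side')}
pickle.dump(cs,open('c4.pkl','wb'))
a=cs['scene']['pixels'][190:340,185:385,::-1]; b=cs['side']['pixels'][135:315,250:420,::-1]
cv2.imwrite('pics/both4.png',np.hstack([cv2.resize(a,(400,600),interpolation=cv2.INTER_CUBIC),cv2.resize(b,(400,600),interpolation=cv2.INTER_CUBIC)]))
s=env.get_state();print(s['clock'],s['tcp_pos'],s['wrist_force'])
```

```text
12.6333 [0.63291071 0.35067952 0.25953383] [ 0.82684011 -0.92521744  0.76724278]
```

View pics/both4.png

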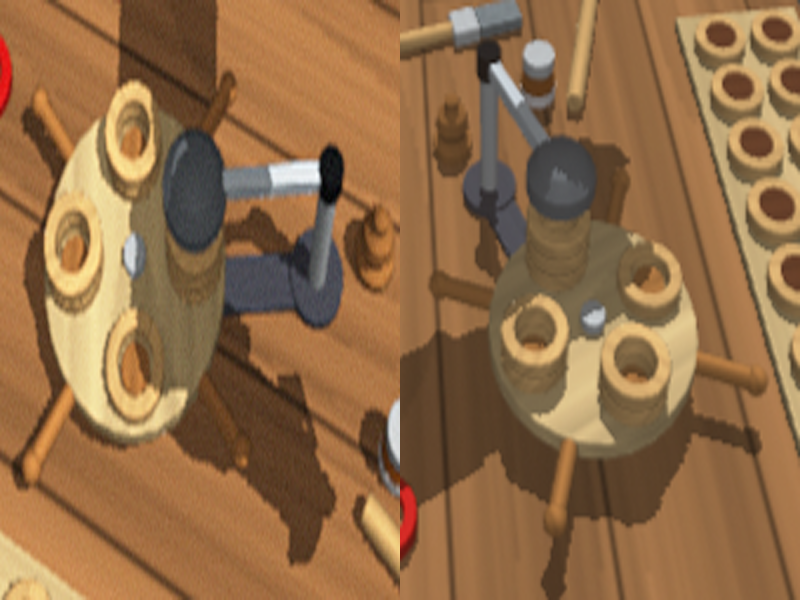

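The lamp is at left (195,189) and right (561,177), over the tall stack. Balls are at left (229,86), (40,100), (31,467) and right (440,284), (555,521), (761,378). Everything else stands where it was. Final check of both angles.

Run:
```python
from ang import *
cc=pickle.load(open('c4.pkl','rb'))
A=lambda L:np.array(L)/[2,4]+[185,190]; B=lambda L:(np.array(L)-[400,0])/[400/170,600/180]+[250,135]
o=solve(cc,A([(229,86),(40,100),(31,467)]),B([(440,284),(555,521),(761,378)]),[1,2,3],[1,2,3])
print('tt err deg',np.degrees(r.x[2]-o.x[0]),o.fun.round(1))
s,d=A([(195,189)]),B([(561,177)])
def f(v):
    q=r.x.copy();q[4]=v[0];X=pts(q)[-1:]
    return np.r_[proj(cc['scene'],X)-s,proj(cc['side'],X)-d].ravel()
o=least_squares(f,[.0]);print('q',o.x,o.fun.round(1))
g=least_squares(lambda X:np.r_[proj(cc['scene'],X)-s,proj(cc['side'],X)-d].ravel(),[.55,.03,.147]);print(g.x,g.fun.round(1),pts(r.x)[0][:0], r.x[:2]+.075*u(r.x[2]))
# independent: arm / lamp blob centroid by colour
for n in('scene','side'):
    im=cc[n]['pixels'].astype(int);p=proj(cc[n],[*(r.x[:2]+.075*u(r.x[2])),.147])[0]
    m=((im[...,2]-im[...,0])>-12);yy,xx=np.mgrid[:420,:560];k=m&(np.hypot(xx-p[0],yy-p[1])<19)
    c4=np.array([xx[k].mean(),yy[k].mean()]);print(n,p,c4,k.sum())
```

```text
tt err deg 0.4201020758639725 [-0.6  0.4 -0.6  0.4 -0.5  0.1 -0.5 -0.7  0.2 -0.5 -1.2  0.2]
q [0.00504624] [-0.7 -0.  -0.1 -0.3]
[0.54187822 0.0187977  0.145158  ] [-0.3  0.2 -0.3 -0.2] [] [0.54157291 0.01747782]
scene [281.77108386 236.84482742] [282.11398964 237.16580311] 772
side [318.10137109 187.74269466] [317.30357143 187.47402597] 616
```

The turntable is within 0.4° and the lamp is within about 1.5 mm, with the hand clear. I'm handing in.

```bash
python3 -c "
from workcell import env
print(env.hand_in())"
```

```text
the job is handed in; nothing more can be done
None
```

The job is handed in: by camera measurement the tallest stack is within about 0.4° of the line from axle to lamp post, the lamp is centred over it to about 1.5 mm, the hand is clear, and I saw nothing else on the bench move.

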